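# Hang the serving turners on the hook, widest first

### The job

Hang the two loop-handled serving turners from the drying rack on the hook of the stand by their loops: the wide one first, then the narrow one in front of it. Leave the dough scraper standing in the rack, and let both turners hang freely from the hook arm.

Things in the scene. Friction and masses are not known exactly. Their poses are not given: they have to be found in the camera images.
- wide_loop (a point): Wide turner: steel blade 120 wide x 95 high x 4 mm, upright in a rack slot, black loop handle on top. Point: loop centre, 155 mm above the foot. Loop: 10 mm bar, 50 wide x 70 high outside; opening 30 x 50, arched top, V bottom. Side bars straight 20 below to 15 mm above the point: pinch there from above, across y. x through the loop (normal to blade), y along width, z up. About 0.24 kg.
- narrow_loop (a point): Narrow turner: steel blade 70 wide x 75 high x 4 mm, upright in a rack slot; same black loop handle, axes and grip as the wide one. Point: loop centre, 135 mm above the foot. About 0.16 kg.
- hook_arm (a point): Middle of the hook arm, on its top, 235 mm above the table. The arm, a level 8 mm bar, points along -x of this frame from the post of a fixed stand (y across, z up). Straight from x = +47 mm (post, 6 mm higher) to -50 mm; there its tip turns up, 8 mm above the arm's top, ending at -61 mm. Loops pass over the tip, opening along the arm; a hung loop's centre is 25 mm below the arm's top.
- scraper_mid (a point): Bystander: dough scraper, blade 105 mm wide, round wooden bar on top, no loop, 99 mm high; point 50 mm above its foot. The white rack holds it and both turners in any order in three parallel slots 70 mm apart, 6 mm wide; floor 8 mm, dividers 53 mm above the table: lift straight up 60 mm or more. Foil-wrapped meals (216 mm across, 43 high) lie about.

How it is judged:
By the outcome, as a careful person would: the job done as asked, in the order asked, and still so for the second after the job is handed in, with the robot touching nothing.
It also fails if it takes over 69 s, if anything falls off the work surface, if the arm or the gripper's body presses on something with over 40 N, if the wrist force passes 120 N, or if a joint passes its speed limit or range.

### The arm

A 6-joint arm with a two-finger parallel gripper is mounted at the origin on the work surface. World frame = base frame: x ahead of the robot, y to its left, z up, the work surface at z = 0. Lengths are in m, angles in degrees, forces in N, time in s.
With the tool pointing down it reaches from about 0.3 to 0.75 m from the base axis. Payload 8.5 kg.
Tool frame: the origin (TCP) lies midway between the tips of the shut fingers; the grasp point (between the pads) lies behind it (grasp_offset is the z of the grasp point in the tool frame, in m); z points along the fingers, y is the direction in which the jaws open and shut (so a half turn about z gives the same grasp; the last joint's range is limited). The gripper opens to 85 mm and grips with 20 to 120 N. Pads are 22 mm wide; open, the fingers measure 114 mm over their backs; the gripper's body (76 mm by 85 mm) begins 54 mm behind the grasp point. The pads swing forward as they close: fully open they stand 13 mm farther back than shut.
Start: joints at [-82.007, 21.807, 74.336, -0, 83.858, -12.336], TCP at [0.191, -0.516, 0.231] pointing down, gripper open.
Joint ranges: [-178.18, 178.18], [-50.72, 133.34], [12.68, 142.11], [-81.47, 261.47], [9.98, 163.14], [-165.26, 165.26]. Speed limits (degrees/s): [136.94, 136.94, 180, 180, 180, 180].

### API

Orientations are given as a 3x3 rotation matrix whose columns are the frame's x, y, z axes.
In Python, from rig import * gives the robot as it stands.
- The arm moves only by the shell command python3 -m pendant 'ROWS' [FORCE]. ROWS is JSON, one flat list of numbers, 7 for each row, row after row: the finger opening in mm, from 0 to 85.4, then the shift along the tool's x, y, z in units of 50 mm (1.0 is 50 mm), then the turn, a rotation vector about the tool's x, y, z in units of 8 degrees (1.0 is 8 degrees). In form: [hand, dx, dy, dz, wx, wy, wz, hand, dx, dy, dz, wx, wy, wz, ...]. A call has 1 to 12 rows; each row shifts and turns the commanded pose from where the row before left it, along the tool's axes as they then stand; what a row does not reach is not made up. A row lasts 1/10 s, in which the tool goes at most 50 mm and 8.59 degrees, less where a joint would pass 70% of its speed; a pose out of reach is approached as far as the arm can. A call is refused whole if a number of a shift passes 1 or a number of a turn 1, either way. A call with a gripper value outside its range is refused whole. The fingers move at their own pace and stop on an object; FORCE is the grip in N (left out, the last holds). Time passes only in rows, so rows that do not move let the fingers close. It gives the time, the measured TCP pose, the force and the opening at its end, in the units of the state.
- observe(): the state, without advancing time (a new reading comes with each control period).
- get_image(name): name is "side" or "top"; returns a dict with "frame" (400x640x3 uint8, red, green, blue), "depth" (400x640 float32, m along the optical axis (not along the pixel's ray), 0 where there is no reading), "K" (3x3 intrinsics, pixels), "rvec" (rotation vector, rad) and "tvec" (3), from world to camera coordinates, as OpenCV has them. Camera axes: x right, y down, z forward; pixel columns grow to the right and rows downward; lengths in m; the calibration is good to about 2 mm. A picture is of the moment at which its call begins.
- close_job(): hands the job in, once; it reports no verdict.
The state is a dict: "time_s": time; "q": joint angles; "qvel": joint speeds; "joint_efforts": joint torques, N m; "position": TCP position; "tool_rot": TCP orientation; "ft_force": force on the tool from outside, world axes, zero at the start; "wrist_torque": the same for the moment, N m; "grip_width": finger opening in m.
Only numpy, scipy, OpenCV 4.12 (cv2) and the standard library are available. Lean on these libraries where they do the work, as an engineer would, in place of code of your own. Each camera call takes 0.05 s, during which the arm holds its last target.

## Working session

There is one attempt and no reset: what is moved stays moved. The work goes in short steps, Python scripts to look and compute and a shell command to move; the robot and the scene stay as the last step left them, time stands still between calls to the robot, and variables do not carry over. Pictures are saved under pics/ and viewed, and the job is handed in when it is done.

```bash
ls; mkdir -p pics
python3 - <<'E'
from rig import *
import cv2, numpy as np
s=observe()
for k,v in s.items(): print(k,np.round(v,3).tolist())
try: print(grasp_offset)
except Exception as e: print(e)
for n in("side","top"):
    d=get_image(n); cv2.imwrite(f"pics/{n}0.png",d["frame"][:,:,::-1]); np.savez(f"pics/{n}0.npz",**d)
    R=cv2.Rodrigues(np.array(d["rvec"],float))[0]; print(n,np.array(d["K"]).round(1).tolist(),(-R.T@np.array(d["tvec"]).ravel()).round(3),R.round(3).tolist())
E
```

```text
pics
time_s 0.0
q [-82.008, 21.843, 74.386, -0.0, 83.859, -12.335]
qvel [0.018, -0.007, -0.04, 0.103, -0.118, -0.067]
joint_efforts [0.0, -44.846, -23.128, -0.0, 0.005, -0.0]
position [0.191, -0.515, 0.231]
tool_rot [[0.938, 0.347, -0.0], [0.347, -0.938, 0.002], [0.0, -0.002, -1.0]]
ft_force [0.484, 0.048, -1.463]
wrist_torque [0.03, -0.002, 0.014]
grip_width 0.085
-0.0187
side [[413.8, 0.0, 326.2], [0.0, 413.8, 194.4], [0.0, 0.0, 1.0]] [0.504 0.624 0.712] [[-0.993, -0.115, 0.012], [-0.083, 0.638, -0.766], [0.08, -0.762, -0.643]]
top [[510.5, 0.0, 316.6], [0.0, 510.5, 207.3], [0.0, 0.0, 1.0]] [ 0.402 -0.019  1.181] [[0.022, -1.0, -0.002], [-0.982, -0.021, -0.189], [0.189, 0.006, -0.982]]
```

View pics/side0.png

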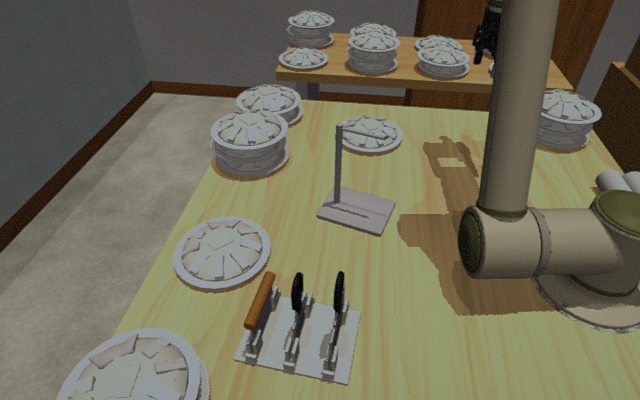

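View pics/top0.png

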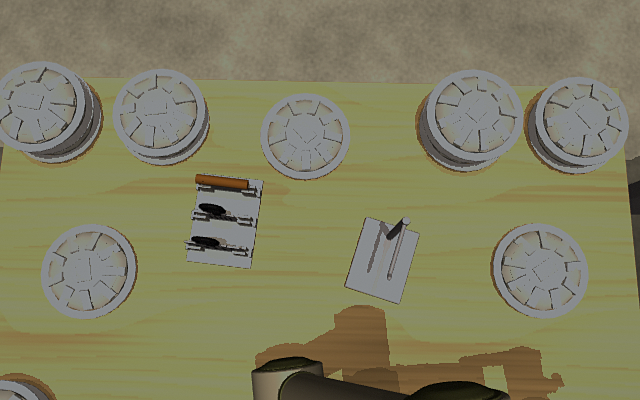

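```bash
cat > h.py <<'E'
import numpy as np, cv2
def load(n):
    d=dict(np.load(n)); d["R"]=cv2.Rodrigues(d["rvec"].astype(float))[0]; return d
def cloud(d):
    Z=d["depth"].astype(float);v,u=np.mgrid[:400,:640];K=d["K"]
    c=np.stack([(u-K[0,2])/K[0,0]*Z,(v-K[1,2])/K[1,1]*Z,Z],-1)
    w=(c-d["tvec"].ravel())@d["R"]; w[Z<=0]=np.nan; return w
def ray(d,u,v,z):
    r=d["R"].T@np.linalg.inv(d["K"])@np.array([u,v,1.]);o=-d["R"].T@d["tvec"].ravel()
    return o+r*(z-o[2])/r[2]
def proj(d,p):
    c=d["R"]@np.asarray(p,float)+d["tvec"].ravel(); c=d["K"]@c; return c[:2]/c[2]
E
python3 - <<'E'
from h import *
for n,(x,y,w,h) in {"side":(220,230,160,160),"top":(170,160,110,120)}.items():
    d=load(f"pics/{n}0.npz");c=d["frame"][y:y+h,x:x+w,::-1];cv2.imwrite(f"pics/{n}_rack.png",cv2.resize(c,None,fx=4,fy=4,interpolation=2))
for n,(x,y,w,h) in {"side":(300,110,120,130),"top":(330,200,110,120)}.items():
    d=load(f"pics/{n}0.npz");c=d["frame"][y:y+h,x:x+w,::-1];cv2.imwrite(f"pics/{n}_stand.png",cv2.resize(c,None,fx=4,fy=4,interpolation=2))
a=cv2.imread("pics/side_stand.png");b=cv2.imread("pics/top_stand.png")
for n in("side","top"):
    d=load(f"pics/{n}0.npz");w=cloud(d);f=d["frame"].astype(int)
    m=(w[...,2]>0.09)&(w[...,2]<.26)&(w[...,0]>.3)&(w[...,0]<.75)&(w[...,1]>-.3)&(w[...,1]<.4)
    k,l,st,ce=cv2.connectedComponentsWithStats(m.astype(np.uint8))
    for i in range(1,k):
        if st[i,4]>8:
            p=w[l==i]; print(n,st[i],f[l==i].mean(0).round(),p.min(0).round(3),p.max(0).round(3),np.median(p,0).round(3))
E
```

```text
side [335 123  55  57 557] [85. 83. 81.] [ 0.451 -0.185  0.09 ] [ 0.569 -0.144  0.243] [ 0.557 -0.173  0.21 ]
side [271 142   6   4  11] [117. 121. 124.] [ 0.739 -0.3    0.1  ] [ 0.75  -0.284  0.104] [ 0.746 -0.296  0.102]
side [458 223   6  17  38] [23. 22. 13.] [0.3   0.005 0.114] [0.302 0.026 0.153] [0.301 0.016 0.134]
side [244 271  32  59 729] [104.  69.  31.] [0.648 0.14  0.091] [0.678 0.255 0.109] [0.661 0.205 0.105]
side [330 271  16  77 470] [40. 39. 37.] [0.516 0.151 0.09 ] [0.532 0.269 0.199] [0.525 0.225 0.155]
side [291 272  13  47 420] [25. 24. 22.] [0.587 0.182 0.09 ] [0.601 0.229 0.18 ] [0.593 0.211 0.144]
top [443 148   7   5  18] [123. 126. 127.] [ 0.739 -0.3    0.101] [ 0.749 -0.287  0.107] [ 0.746 -0.296  0.103]
top [195 174  54  16 523] [101.  61.  23.] [0.647 0.139 0.091] [0.678 0.254 0.112] [0.662 0.196 0.106]
top [199 203  27  13 228] [13. 12. 12.] [0.587 0.179 0.09 ] [0.601 0.227 0.183] [0.592 0.202 0.158]
top [387 217  23  63 407] [96. 92. 90.] [ 0.452 -0.186  0.09 ] [ 0.568 -0.144  0.247] [ 0.535 -0.171  0.235]
top [184 236  56  14 286] [37. 36. 35.] [0.517 0.15  0.092] [0.531 0.268 0.202] [0.522 0.205 0.154]
top [293 357  13   3  24] [ 9. 10.  4.] [0.3   0.004 0.125] [0.302 0.027 0.162] [0.301 0.017 0.141]
```

View pics/side_rack.png

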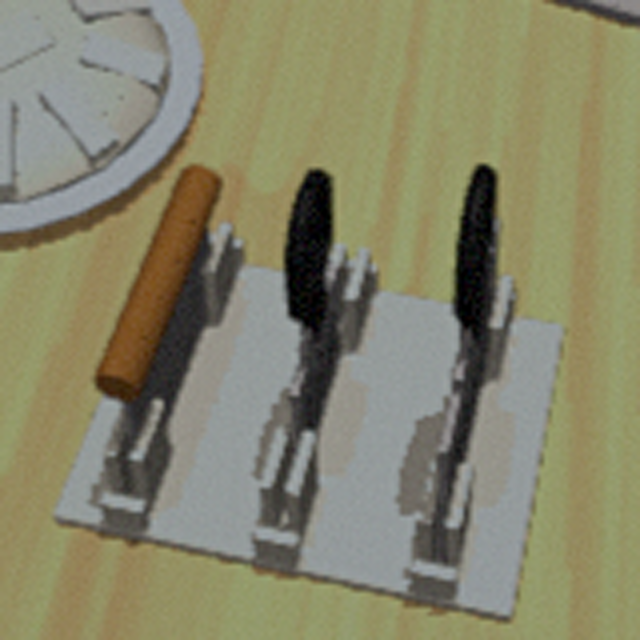

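View pics/top_rack.png

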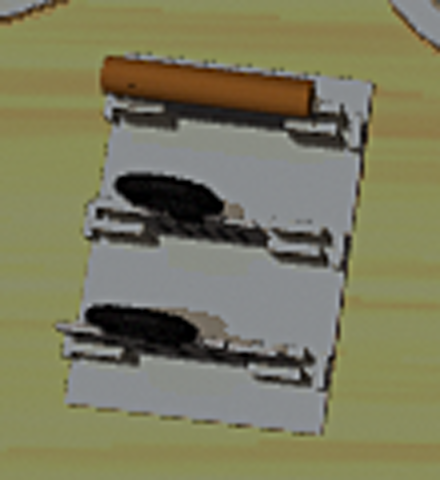

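View pics/side_stand.png

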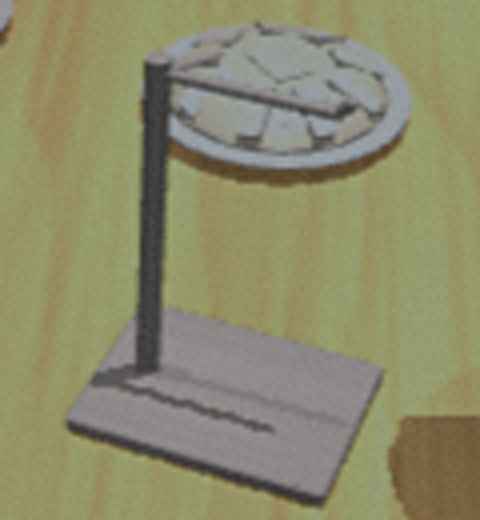

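View pics/top_stand.png

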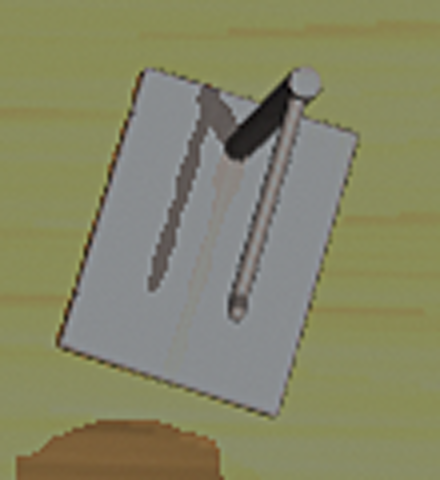

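Run:
```python
from h import *
W={n:(load(f"pics/{n}0.npz"),) for n in("side","top")}
for n in W:
    d=W[n][0];w=cloud(d);f=d["frame"].astype(int)
    def pts(lo,hi,col=None):
        m=np.all((w>lo)&(w<hi),-1)
        if col is not None: m&=col
        return w[m]
    dark=f.max(-1)<60
    def line(p):
        c=p[:,:2].mean(0);u,s,vt=np.linalg.svd(p[:,:2]-c);t=(p[:,:2]-c)@vt[0];return c.round(4),vt[0].round(3),np.degrees(np.arctan2(vt[0][1],vt[0][0])).round(2),(s[1]/len(p)**.5).round(4)
    for nm,lo,hi in(("wide loop",(.50,.13,.13),(.55,.29,.21)),("narrow loop",(.57,.13,.11),(.62,.29,.21)),("scr",(.63,.1,.09),(.7,.3,.12)),("arm",(.44,-.2,.222),(.545,-.1,.239))):
        p=pts(lo,hi,dark if "loop" in nm else None)
        print(n,nm,len(p),p.min(0).round(4),p.max(0).round(4),*line(p))
    # contour rects of arm
    p=pts((.40,-.25,.22),(.62,-.1,.26)); 
    for x in np.arange(.44,.6,.01):
        q=p[(p[:,0]>=x)&(p[:,0]<x+.01)]
        if len(q):print(round(x,3),len(q),q[:,1].mean().round(4),q[:,2].min().round(4),q[:,2].max().round(4))
```

```text
side wide loop 290 [0.5179 0.1916 0.1346] [0.5308 0.2351 0.1991] [0.5243 0.2194] [0.149 0.989] 81.41 0.0026
side narrow loop 331 [0.5878 0.186  0.1128] [0.6006 0.2294 0.1804] [0.5936 0.2102] [0.101 0.995] 84.18 0.0026
side scr 729 [0.6476 0.1396 0.0906] [0.6778 0.2548 0.1095] [0.6619 0.2032] [0.108 0.994] 83.81 0.0059
side arm 155 [ 0.4513 -0.1782  0.2279] [ 0.5436 -0.144   0.2388] [ 0.4985 -0.1593] [-0.956  0.292] 163.01 0.002
0.45 21 -0.1469 0.2304 0.243
0.46 16 -0.1492 0.2307 0.2359
0.47 18 -0.1521 0.2293 0.2361
0.48 18 -0.1552 0.2288 0.2358
0.49 15 -0.1585 0.2298 0.2359
0.5 20 -0.1623 0.2279 0.2364
0.51 15 -0.1639 0.2288 0.2382
0.52 18 -0.167 0.2299 0.2365
0.53 15 -0.1702 0.2297 0.237
0.54 16 -0.1725 0.2291 0.2365
0.55 38 -0.1757 0.2212 0.2423
0.56 41 -0.1759 0.2219 0.243
top wide loop 182 [0.5177 0.1853 0.135 ] [0.5302 0.2336 0.2016] [0.523  0.2068] [0.079 0.997] 85.49 0.0027
top narrow loop 199 [0.5873 0.1795 0.1151] [0.5993 0.2266 0.1829] [0.5927 0.2025] [-0.087 -0.996] -94.98 0.0025
top scr 523 [0.6472 0.1391 0.0908] [0.6784 0.254  0.1125] [0.662  0.1957] [-0.098 -0.995] -95.61 0.006
top arm 200 [ 0.4582 -0.177   0.23  ] [ 0.5444 -0.1448  0.2389] [ 0.5027 -0.1615] [-0.957  0.29 ] 163.15 0.0023
0.45 22 -0.1473 0.2366 0.2466
0.46 23 -0.1504 0.2315 0.2399
0.47 23 -0.1531 0.2319 0.24
0.48 27 -0.156 0.2324 0.2384
0.49 23 -0.1592 0.2312 0.2401
0.5 22 -0.1619 0.2333 0.2383
0.51 27 -0.1652 0.23 0.2387
0.52 23 -0.1684 0.2311 0.2389
0.53 23 -0.1709 0.2325 0.2391
0.54 25 -0.1743 0.2311 0.2382
0.55 39 -0.1775 0.2215 0.2462
0.56 39 -0.1783 0.2222 0.2445
```

```bash
python3 -m pendant '[85,0,0,-0.5,0,0,0.8, 85,0,0,-0.5,0,0,0.8, 85,0,0,-0.5,0,0,0.8, 85,0,0,-0.5,0,0,0.8, 85,0,0,0,0,0,0]' 30
cat >> h.py <<'E'
def go(target,yaw):
    "shift along tool axes after turning (units 50 mm), and turn (units 8 deg) towards tool-down pose with tool-x yaw"
    from rig import observe
    s=observe();R=np.array(s["tool_rot"]);p=np.array(s["position"])
    a=np.radians(yaw);T=np.array([[np.cos(a),np.sin(a),0],[np.sin(a),-np.cos(a),0],[0,0,-1]])
    rv=cv2.Rodrigues(R.T@T)[0].ravel()
    print("p",p.round(4),"turn deg",np.degrees(rv).round(2),"units",(np.degrees(rv)/8).round(3),"shift units now-axes",(R.T@(np.array(target)-p)/.05).round(3),"after-turn axes",(T.T@(np.array(target)-p)/.05).round(3),"t",s["time_s"],"F",np.round(s["ft_force"],1),"w",round(s["grip_width"],4))
E
python3 - <<'E'
from h import *
go((.524,.2095,.26),-5.5)
E
```

```text
time_s: 0.6
position: [0.1912, -0.5164, 0.3343]
tool_rot: [[0.996, -0.094, 0.001], [-0.094, -0.996, -0.006], [0.001, 0.005, -1.0]]
ft_force: [-0.6, -1.0, -0.2]
grip_width: 0.085
p [ 0.1912 -0.5164  0.3343] turn deg [ 0.31 -0.07  0.1 ] units [ 0.039 -0.009  0.012] shift units now-axes [  5.257 -15.088   1.411] after-turn axes [  5.234 -15.089   1.486] t 0.6 F [-0.6 -1.  -0.2] w 0.085
```

```bash
python3 -m pendant '[85,0.26,-0.75,0,0,0,0, 85,0.26,-0.75,0,0,0,0, 85,0.26,-0.75,0,0,0,0, 85,0.26,-0.75,0,0,0,0, 85,0.26,-0.75,0,0,0,0, 85,0.26,-0.75,0,0,0,0, 85,0.26,-0.75,0,0,0,0, 85,0.26,-0.75,0,0,0,0, 85,0.26,-0.75,0,0,0,0, 85,0.26,-0.75,0,0,0,0]' && python3 -m pendant '[85,0.26,-0.75,0,0,0,0, 85,0.26,-0.75,0,0,0,0, 85,0.26,-0.75,0,0,0,0, 85,0.26,-0.75,0,0,0,0, 85,0.26,-0.75,0,0,0,0, 85,0.26,-0.75,0,0,0,0, 85,0.26,-0.75,0,0,0,0, 85,0.26,-0.75,0,0,0,0, 85,0.26,-0.75,0,0,0,0, 85,0,0,0,0,0,0, 85,0,0,0,0,0,0]'
python3 - <<'E'
from h import *
go((.524,.2095,.26),-5.5)
E
```

```text
time_s: 1.6
position: [0.3551, -0.1525, 0.3305]
tool_rot: [[0.996, -0.091, -0.001], [-0.091, -0.996, 0.001], [-0.001, -0.001, -1.0]]
ft_force: [1.0, -0.7, 1.1]
grip_width: 0.085
time_s: 2.7
position: [0.5022, 0.1714, 0.3301]
tool_rot: [[0.996, -0.089, -0.002], [-0.089, -0.996, -0.0], [-0.002, 0.001, -1.0]]
ft_force: [-0.1, -0.5, -0.2]
grip_width: 0.0851
p [0.5022 0.1714 0.3301] turn deg [0.04 0.13 0.37] units [0.005 0.016 0.046] shift units now-axes [ 0.369 -0.798  1.4  ] after-turn axes [ 0.36  -0.799  1.401] t 2.7 F [-0.1 -0.5 -0.2] w 0.0851
```

```bash
python3 -m pendant '[85,0.36,-0.8,0,0,0,0.04, 85,0,0,0,0,0,0, 85,0,0,0.6,0,0,0, 85,0,0,0.6,0,0,0, 85,0,0,0.4,0,0,0,85,0,0,0,0,0,0]'
python3 - <<'E'
from h import *
from rig import get_image
go((.524,.2095,.141),-5.5)
for n in("side","top"):
    d=get_image(n); np.savez(f"pics/{n}1.npz",**d)
a=load("pics/side1.npz")["frame"][200:380,220:440,::-1];cv2.imwrite("pics/s1.png",cv2.resize(a,None,fx=3,fy=3,interpolation=2))
E
```

```text
time_s: 3.3
position: [0.5227, 0.2077, 0.2489]
tool_rot: [[0.995, -0.098, -0.006], [-0.098, -0.995, -0.001], [-0.006, 0.002, -1.0]]
ft_force: [-0.2, -0.3, 0.6]
grip_width: 0.085
p [0.5227 0.2077 0.2489] turn deg [ 0.1   0.32 -0.14] units [ 0.013  0.039 -0.018] shift units now-axes [ 0.034 -0.041  2.157] after-turn axes [ 0.022 -0.037  2.157] t 3.3 F [-0.2 -0.3  0.6] w 0.085
```

View pics/s1.png

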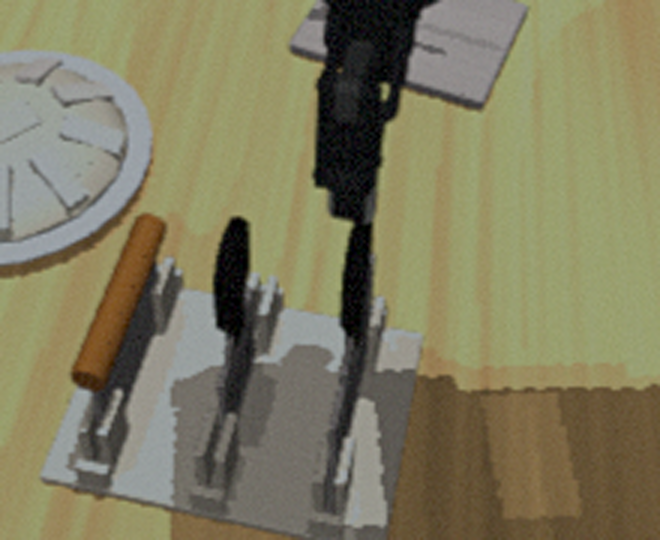

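The gripper fingers (crop px 350,190) sit right above the wide turner's loop (357,275). I'll descend and close.

```bash
python3 -m pendant '[85,0.02,-0.04,0.4,0,0.04,0, 85,0,0,0.4,0,0,0, 85,0,0,0.4,0,0,0, 85,0,0,0.4,0,0,0, 85,0,0,0.3,0,0,0, 85,0,0,0.26,0,0,0, 85,0,0,0,0,0,0, 85,0,0,0,0,0,0]'
python3 - <<'E'
from h import *
go((.524,.2095,.141),-5.5)
E
python3 -m pendant '[45,0,0,0,0,0,0, 40,0,0,0,0,0,0, 40,0,0,0,0,0,0, 40,0,0,0,0,0,0, 40,0,0,0,0,0,0, 40,0,0,0,0,0,0, 40,0,0,0,0,0,0, 40,0,0,0,0,0,0]' 60
```

```text
time_s: 4.2
position: [0.5265, 0.2109, 0.1448]
tool_rot: [[0.995, -0.098, 0.008], [-0.098, -0.995, -0.0], [0.008, -0.001, -1.0]]
ft_force: [0.9, 1.5, -1.1]
grip_width: 0.0845
p [0.5265 0.2109 0.1448] turn deg [-0.03 -0.44 -0.1 ] units [-0.004 -0.055 -0.013] shift units now-axes [-0.047  0.033  0.075] after-turn axes [-0.046  0.033  0.076] t 4.2 F [ 0.9  1.5 -1.1] w 0.0845
time_s: 5.0
position: [0.5263, 0.211, 0.1443]
tool_rot: [[0.995, -0.097, 0.008], [-0.097, -0.995, -0.001], [0.008, -0.0, -1.0]]
ft_force: [-0.7, -2.4, 6.5]
grip_width: 0.0482
```

```bash
python3 -m pendant '[40,0,0,-0.1,0,0,0, 40,0,0,-0.2,0,0,0, 40,0,0,-0.2,0,0,0, 40,0,0,-0.2,0,0,0, 40,0,0,-0.2,0,0,0, 40,0,0,-0.2,0,0,0, 40,0,0,-0.2,0,0,0, 40,0,0,-0.2,0,0,0, 40,0,0,0,0,0,0,40,0,0,0,0,0,0]'
python3 - <<'E'
from h import *
go((.417,-.136,.2195),-16.7)
from rig import get_image
for n in("side","top"):
    d=get_image(n); np.savez(f"pics/{n}2.npz",**d)
a=load("pics/side2.npz")["frame"][180:380,220:440,::-1];cv2.imwrite("pics/s2.png",cv2.resize(a,None,fx=3,fy=3,interpolation=2))
E
```

```text
time_s: 6.0
position: [0.5252, 0.2111, 0.2182]
tool_rot: [[0.995, -0.097, 0.005], [-0.097, -0.995, -0.001], [0.005, 0.0, -1.0]]
ft_force: [-0.0, -0.4, -1.8]
grip_width: 0.0486
p [0.5252 0.2111 0.2182] turn deg [-0.03 -0.31 11.11] units [-0.003 -0.039  1.389] shift units now-axes [-1.478  7.12  -0.033] after-turn axes [-0.079  7.272 -0.025] t 6.0 F [-0.  -0.4 -1.8] w 0.0486
```

View pics/s2.png

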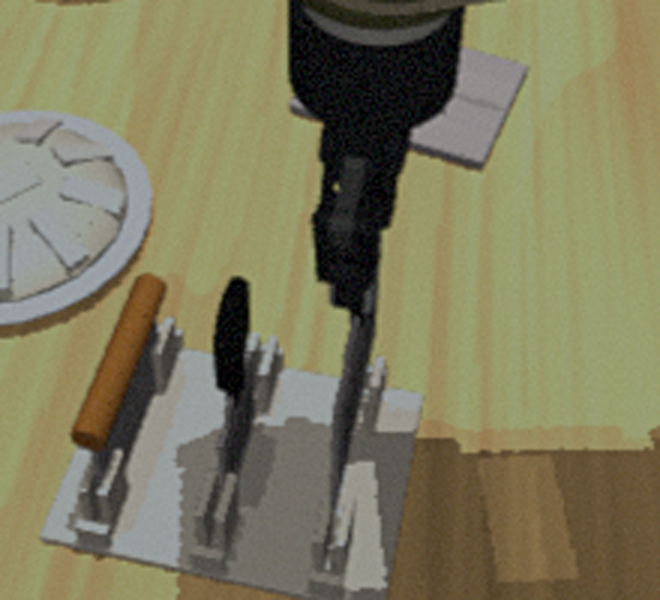

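```bash
python3 -m pendant '[40,0,0,0,0,0,0.35, 40,0,0,0,0,0,0.35, 40,0,0,0,0,0,0.35, 40,0,0,0,0,0,0.34, 40,0,0.2,0,0,0,0, 40,0,0.4,0,0,0,0, 40,0,0.6,0,0,0,0, 40,0,0.6,0,0,0,0, 40,-0.04,0.6,0,0,0,0, 40,-0.04,0.6,0,0,0,0, 40,0,0.6,0,0,0,0, 40,0,0.6,0,0,0,0]' && python3 -m pendant '[40,0,0.6,0,0,0,0, 40,0,0.6,0,0,0,0, 40,0,0.6,0,0,0,0, 40,0,0.6,0,0,0,0, 40,0,0.4,0,0,0,0, 40,0,0.2,0,0,0,0, 40,0,0,0,0,0,0, 40,0,0,0,0,0,0]'
python3 - <<'E'
from h import *
from rig import get_image
go((.417,-.136,.2195),-16.7)
for n in("side","top"):
    d=get_image(n); np.savez(f"pics/{n}3.npz",**d)
a=load("pics/side3.npz")["frame"][80:260,280:480,::-1];b=load("pics/top3.npz")["frame"][190:370,300:500,::-1]
cv2.imwrite("pics/s3.png",cv2.resize(np.hstack([a,b]),None,fx=2,fy=2,interpolation=2))
E
```

```text
time_s: 7.3
position: [0.4601, 0.0097, 0.2179]
tool_rot: [[0.958, -0.286, 0.005], [-0.286, -0.958, -0.001], [0.005, -0.001, -1.0]]
ft_force: [0.2, -0.2, -1.6]
grip_width: 0.0484
time_s: 8.1
position: [0.4179, -0.132, 0.2178]
tool_rot: [[0.958, -0.287, 0.005], [-0.287, -0.958, -0.0], [0.005, -0.001, -1.0]]
ft_force: [-0.3, -0.7, -2.3]
grip_width: 0.0483
p [ 0.4179 -0.132   0.2178] turn deg [-0.08 -0.3   0.01] units [-0.01  -0.037  0.002] shift units now-axes [ 0.006  0.082 -0.033] after-turn axes [ 0.006  0.082 -0.033] t 8.1 F [-0.3 -0.7 -2.3] w 0.0483
```

View pics/s3.png

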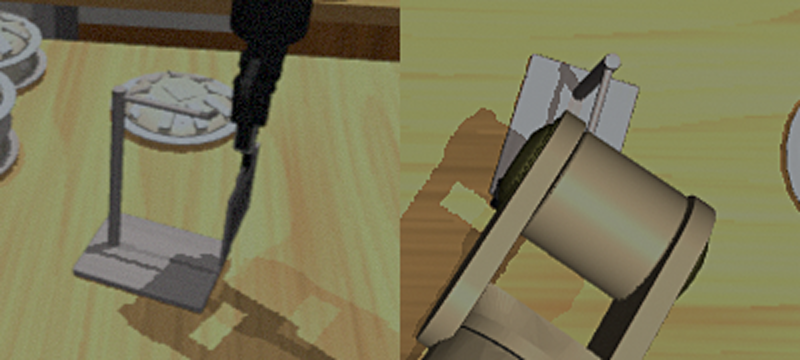

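Run:
```python
from h import *
d=load("pics/side3.npz");w=cloud(d)
m=np.all((w>(.36,-.25,.07))&(w<(.48,-.03,.30)),-1)
p=w[m];print(len(p))
a=np.radians(-16.7);ex=np.array([np.cos(a),np.sin(a)]);ey=np.array([-ex[1],ex[0]])
o=np.array([.509,-.164])
for z in np.arange(.07,.28,.015):
    q=p[(p[:,2]>=z)&(p[:,2]<z+.015)]
    if len(q):
        X=(q[:,:2]-o)@ex;Y=(q[:,:2]-o)@ey;print(round(z,3),len(q),(X.min()*1e3).round(1),(np.median(X)*1e3).round(1),(X.max()*1e3).round(1),(Y.min()*1e3).round(1),(Y.max()*1e3).round(1))
```

```text
968
0.07 6 -100.5 -100.3 -98.6 -33.9 60.8
0.085 55 -101.2 -100.5 -96.6 -58.1 64.3
0.1 56 -101.3 -100.5 -97.3 -54.6 63.3
0.115 54 -101.3 -100.6 -96.5 -57.2 63.8
0.13 61 -101.3 -100.5 -96.9 -57.2 64.6
0.145 62 -101.3 -100.4 -96.2 -55.4 65.2
0.16 65 -101.1 -100.3 -97.3 -53.6 65.0
0.175 67 -102.5 -99.4 -94.9 -57.4 65.5
0.19 30 -102.7 -99.8 -94.2 -22.0 14.0
0.205 3 -103.1 -103.0 -97.2 -16.7 27.1
0.22 95 -109.4 -96.8 -30.9 -24.8 42.4
0.235 119 -109.9 -100.2 -37.7 -25.6 44.4
0.25 42 -111.9 -104.3 -88.2 -29.0 44.6
0.265 105 -112.1 -100.7 -84.8 -32.1 62.6
0.28 102 -115.9 -109.5 -87.0 -22.7 66.4
```

```bash
python3 -m pendant '[40,0,0.08,-0.02,0,0,0, 40,0,0,0,0,0,0, 40,0.1,0,0,0,0,0, 40,0.15,0,0,0,0,0, 40,0.15,0,0,0,0,0, 40,0.15,0,0,0,0,0, 40,0.15,0,0,0,0,0, 40,0.15,0,0,0,0,0, 40,0.15,0,0,0,0,0, 40,0.1,0,0,0,0,0, 40,0,0,0,0,0,0]'
python3 - <<'E'
from h import *
from rig import get_image
a=np.radians(-16.7);t=np.array([.509,-.164])+.022*np.array([np.cos(a),np.sin(a)]);print(t)
go((t[0],t[1],.2185),-16.7)
for n in("side",):
    d=get_image(n); np.savez(f"pics/{n}4.npz",**d)
a=load("pics/side4.npz")["frame"][80:260,280:480,::-1]
cv2.imwrite("pics/s4.png",cv2.resize(a,None,fx=3,fy=3,interpolation=2))
E
```

```text
time_s: 9.3
position: [0.47, -0.1524, 0.2191]
tool_rot: [[0.958, -0.287, 0.006], [-0.287, -0.958, -0.001], [0.005, -0.001, -1.0]]
ft_force: [0.1, 0.4, -2.6]
grip_width: 0.0483
[ 0.53007209 -0.17032193]
p [ 0.47   -0.1524  0.2191] turn deg [-0.06 -0.31 -0.  ] units [-0.008 -0.039 -0.001] shift units now-axes [ 1.253e+00 -1.000e-03  1.800e-02] after-turn axes [ 1.253e+00 -1.000e-03  1.100e-02] t 9.3 F [ 0.1  0.4 -2.6] w 0.0483
```

View pics/s4.png

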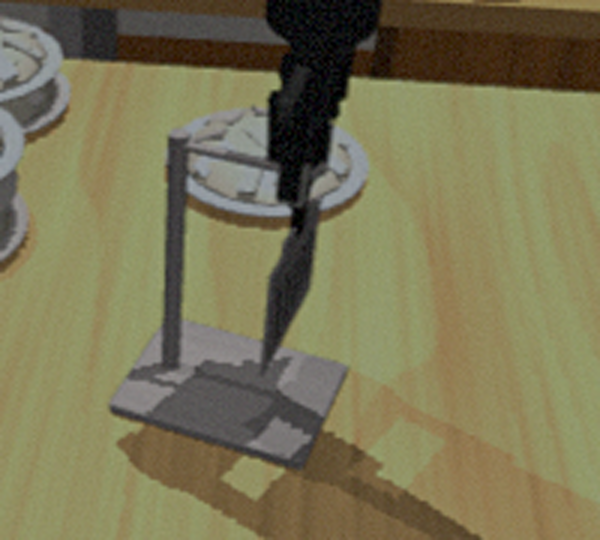

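The loop is past the arm tip (the arm enters between the fingers at crop px 270,160) and no contact force shows. I'll continue in.

```bash
python3 -m pendant '[40,0.1,0,0,0,0,0, 40,0.15,0,0,0,0,0, 40,0.15,0,0,0,0,0, 40,0.2,0,0,0,0,0, 40,0.2,0,0,0,0,0, 40,0.2,0,0,0,0,0, 40,0.15,0,0,0,0,0, 40,0.1,0,0,0,0,0, 40,0,0,0,0,0,0, 40,0,0,0,0,0,0]'
python3 - <<'E'
from h import *
go((.53,-.1703,.1913),-16.7)
E
```

```text
time_s: 10.35
position: [0.5292, -0.17, 0.2195]
tool_rot: [[0.958, -0.287, 0.005], [-0.288, -0.958, -0.0], [0.005, -0.001, -1.0]]
ft_force: [-0.5, 0.0, -1.3]
grip_width: 0.0485
p [ 0.5292 -0.17    0.2195] turn deg [-0.06 -0.29 -0.01] units [-0.008 -0.037 -0.001] shift units now-axes [0.013 0.001 0.564] after-turn axes [0.016 0.001 0.564] t 10.35 F [-0.5  0.  -1.3] w 0.0485
```

```bash
python3 -m pendant '[40,0,0,0.1,0,0,0, 40,0,0,0.1,0,0,0, 40,0,0,0.1,0,0,0, 40,0,0,0.1,0,0,0, 40,0,0,0.08,0,0,0, 40,0,0,0,0,0,0, 40,0,0,0,0,0,0]'; python3 -m pendant '[40,0,0,0.04,0,0,0, 40,0,0,0,0,0,0]'; python3 -m pendant '[40,0,0,0.03,0,0,0, 40,0,0,0,0,0,0]'
```

```text
time_s: 11.05
position: [0.5295, -0.1702, 0.1955]
tool_rot: [[0.958, -0.288, 0.006], [-0.288, -0.958, -0.001], [0.005, -0.001, -1.0]]
ft_force: [-0.2, 0.5, -2.1]
grip_width: 0.0482
time_s: 11.25
position: [0.5295, -0.1701, 0.1935]
tool_rot: [[0.958, -0.288, 0.005], [-0.288, -0.958, -0.0], [0.005, -0.001, -1.0]]
ft_force: [0.4, 0.7, -1.9]
grip_width: 0.0483
time_s: 11.45
position: [0.5295, -0.1701, 0.1919]
tool_rot: [[0.958, -0.288, 0.005], [-0.288, -0.958, -0.0], [0.005, -0.001, -1.0]]
ft_force: [-0.1, -0.0, -1.9]
grip_width: 0.0484
```

```bash
python3 -m pendant '[40,0,0,0.03,0,0,0, 40,0,0,0,0,0,0]'; python3 -m pendant '[40,0,0,0.03,0,0,0, 40,0,0,0,0,0,0]'
python3 - <<'E'
from h import *
from rig import get_image
for n in("side","top"):
    d=get_image(n); np.savez(f"pics/{n}5.npz",**d)
a=load("pics/side5.npz")["frame"][80:260,280:480,::-1]
cv2.imwrite("pics/s5.png",cv2.resize(a,None,fx=3,fy=3,interpolation=2))
E
```

```text
time_s: 11.65
position: [0.5297, -0.1702, 0.1911]
tool_rot: [[0.958, -0.287, 0.007], [-0.287, -0.958, -0.001], [0.007, -0.001, -1.0]]
ft_force: [-0.2, 1.1, 2.1]
grip_width: 0.0483
time_s: 11.85
position: [0.5299, -0.1703, 0.1908]
tool_rot: [[0.958, -0.287, 0.008], [-0.287, -0.958, -0.002], [0.008, -0.0, -1.0]]
ft_force: [-3.3, 1.6, 11.8]
grip_width: 0.0483
```

View pics/s5.png

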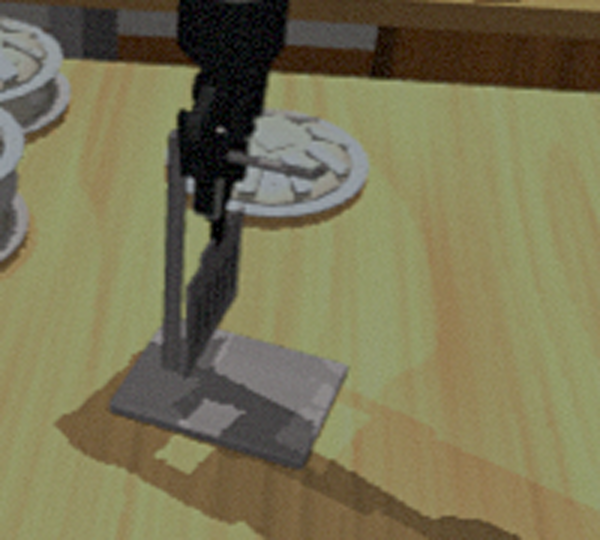

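The loop is through and seated: contact came at TCP z 0.191, as predicted, and the arm tip shows at (320,170) in front of the gripper. I'll ease off, open slowly and retreat upward.

```bash
python3 -m pendant '[40,0,0,-0.04,0,0,0, 40,0,0,0,0,0,0, 52,0,0,0,0,0,0, 56,0,0,0,0,0,0, 60,0,0,0,0,0,0, 66,0,0,0,0,0,0, 75,0,0,0,0,0,0, 84,0,0,0,0,0,0, 84,0,0,0,0,0,0, 84,0,0,0,0,0,0, 84,0,0,0,0,0,0]' 30; python3 -m pendant '[84,0,0,-0.2,0,0,0, 84,0,0,-0.3,0,0,0, 84,0,0,-0.4,0,0,0, 84,0,0,-0.4,0,0,0, 84,0,0,-0.4,0,0,0, 84,0,0,-0.4,0,0,0, 84,0,0,-0.3,0,0,0, 84,0,0,0,0,0,0]'
python3 - <<'E'
from h import *
from rig import get_image
go((.593,.203,.31),-5.5)
for n in("side","top"):
    d=get_image(n); np.savez(f"pics/{n}6.npz",**d)
a=load("pics/side6.npz")["frame"][80:260,280:480,::-1]
cv2.imwrite("pics/s6.png",cv2.resize(a,None,fx=3,fy=3,interpolation=2))
E
```

```text
time_s: 13.05
position: [0.5295, -0.1701, 0.1911]
tool_rot: [[0.958, -0.288, 0.006], [-0.288, -0.958, -0.001], [0.005, -0.001, -1.0]]
ft_force: [-0.6, -0.1, -0.0]
grip_width: 0.084
time_s: 13.85
position: [0.5293, -0.1703, 0.3137]
tool_rot: [[0.958, -0.287, 0.01], [-0.287, -0.958, -0.003], [0.01, 0.0, -1.0]]
ft_force: [0.1, -0.7, -0.3]
grip_width: 0.084
p [ 0.5293 -0.1703  0.3137] turn deg [  0.06  -0.58 -11.21] units [ 0.008 -0.073 -1.401] shift units now-axes [-0.927 -7.517  0.064] after-turn axes [ 0.553 -7.554  0.074] t 13.85 F [ 0.1 -0.7 -0.3] w 0.084
```

View pics/s6.png

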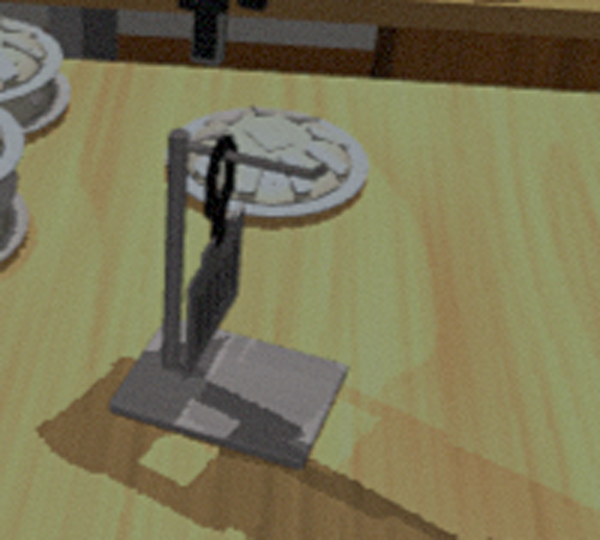

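The wide turner hangs on the arm (loop at crop px 220,175, near the post). Next is the narrow one.

```bash
python3 -m pendant '[85,0,0,0,0,-0.07,-0.7, 85,0,0,0,0,0,-0.7, 85,0,-0.3,0,0,0,0, 85,0.05,-0.7,0,0,0,0, 85,0.05,-0.7,0,0,0,0, 85,0.05,-0.7,0,0,0,0, 85,0.05,-0.7,0,0,0,0, 85,0.05,-0.7,0,0,0,0, 85,0.05,-0.7,0,0,0,0, 85,0.05,-0.7,0,0,0,0, 85,0.05,-0.7,0,0,0,0, 85,0.05,-0.7,0,0,0,0]' && python3 -m pendant '[85,0.05,-0.6,0,0,0,0, 85,0.05,-0.3,0,0,0,0, 85,0,0,0,0,0,0, 85,0,0,0,0,0,0]'
python3 - <<'E'
from h import *
go((.593,.203,.1243),-5.5)
E
```

```text
time_s: 15.15
position: [0.5823, 0.1587, 0.3109]
tool_rot: [[0.995, -0.098, -0.005], [-0.098, -0.995, 0.002], [-0.005, -0.001, -1.0]]
ft_force: [0.0, -1.0, 0.1]
grip_width: 0.085
time_s: 15.55
position: [0.5921, 0.2, 0.3112]
tool_rot: [[0.995, -0.097, -0.005], [-0.097, -0.995, 0.001], [-0.005, -0.001, -1.0]]
ft_force: [-0.3, 0.3, 0.5]
grip_width: 0.0851
p [0.5921 0.2    0.3112] turn deg [-0.05  0.27 -0.07] units [-0.007  0.033 -0.009] shift units now-axes [ 0.03  -0.058  3.738] after-turn axes [ 0.013 -0.061  3.738] t 15.55 F [-0.3  0.3  0.5] w 0.0851
```

```bash
python3 -m pendant '[85,0.03,-0.06,0.5,0,0.03,0, 85,0,0,0.5,0,0,0, 85,0,0,0.4,0,0,0, 85,0,0,0.3,0,0,0, 85,0,0,0,0,0,0, 85,0,0,0,0,0,0]'
python3 - <<'E'
from h import *
from rig import get_image
go((.593,.203,.1243),-5.5)
d=get_image("side"); np.savez("pics/side7.npz",**d)
a=d["frame"][180:380,220:440,::-1];cv2.imwrite("pics/s7.png",cv2.resize(a,None,fx=3,fy=3,interpolation=2))
E
```

```text
time_s: 16.15
position: [0.5942, 0.2025, 0.2272]
tool_rot: [[0.995, -0.098, 0.001], [-0.098, -0.995, 0.001], [0.001, -0.001, -1.0]]
ft_force: [-0.6, 0.5, 0.1]
grip_width: 0.0852
p [0.5942 0.2025 0.2272] turn deg [-0.08 -0.04 -0.11] units [-0.01  -0.005 -0.014] shift units now-axes [-0.026 -0.005  2.058] after-turn axes [-0.024 -0.008  2.058] t 16.15 F [-0.6  0.5  0.1] w 0.0852
```

View pics/s7.png

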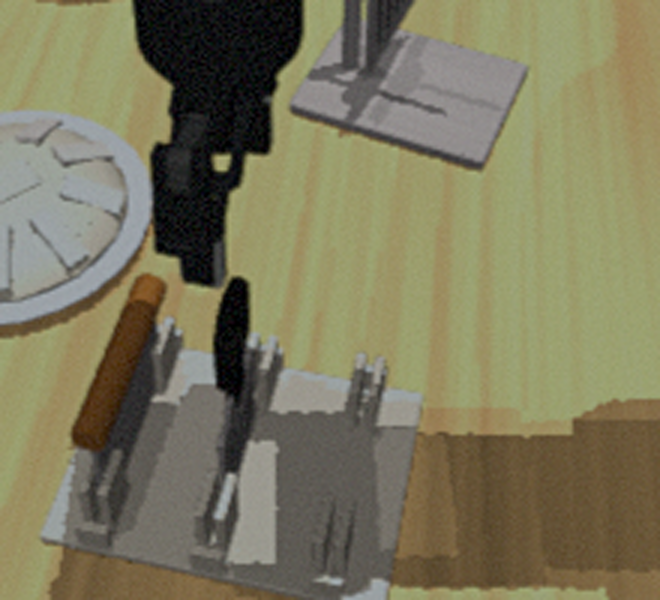

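The fingers (crop px 200,265) are above the narrow loop (232,335), with the scraper untouched at left. I'll descend and grip.

```bash
python3 -m pendant '[85,-0.02,0,0.4,0,0,0, 85,0,0,0.4,0,0,0, 85,0,0,0.4,0,0,0, 85,0,0,0.4,0,0,0, 85,0,0,0.3,0,0,0, 85,0,0,0.14,0,0,0, 85,0,0,0,0,0,0, 85,0,0,0,0,0,0]'
python3 -m pendant '[45,0,0,0,0,0,0, 40,0,0,0,0,0,0, 40,0,0,0,0,0,0, 40,0,0,0,0,0,0, 40,0,0,0,0,0,0, 40,0,0,0,0,0,0, 40,0,0,0,0,0,0, 40,0,0,0,0,0,0]' 60
python3 - <<'E'
from h import *
go((.593,.203,.1243),-5.5)
E
```

```text
time_s: 17.0
position: [0.5935, 0.2037, 0.1257]
tool_rot: [[0.995, -0.096, 0.002], [-0.096, -0.995, 0.002], [0.002, -0.002, -1.0]]
ft_force: [-0.2, -0.0, -0.3]
grip_width: 0.0853
time_s: 17.8
position: [0.5934, 0.2038, 0.1254]
tool_rot: [[0.995, -0.096, 0.002], [-0.096, -0.995, 0.002], [0.002, -0.002, -1.0]]
ft_force: [-0.4, 0.1, 6.5]
grip_width: 0.0484
p [0.5934 0.2038 0.1254] turn deg [-0.1  -0.11 -0.01] units [-0.013 -0.014 -0.001] shift units now-axes [-0.007  0.017  0.022] after-turn axes [-0.007  0.017  0.022] t 17.8 F [-0.4  0.1  6.5] w 0.0484
```

```bash
python3 -m pendant '[40,0,0,-0.1,0,0,0, 40,0,0,-0.2,0,0,0, 40,0,0,-0.2,0,0,0, 40,0,0,-0.2,0,0,0, 40,0,0,-0.2,0,0,0, 40,0,0,-0.2,0,0,0, 40,0,0,-0.2,0,0,0, 40,0,0,-0.2,0,0,0, 40,0,0,-0.2,0,0,0, 40,0,0,-0.2,0,0,0, 40,0,0,0,0,0,0,40,0,0,0,0,0,0]'
python3 - <<'E'
from h import *
go((.416,-.136,.2204),-16.7)
from rig import get_image
d=get_image("side"); np.savez("pics/side8.npz",**d)
a=d["frame"][180:380,220:440,::-1];cv2.imwrite("pics/s8.png",cv2.resize(a,None,fx=3,fy=3,interpolation=2))
E
```

```text
time_s: 19.0
position: [0.5929, 0.2036, 0.2194]
tool_rot: [[0.995, -0.096, 0.0], [-0.096, -0.995, 0.001], [-0.0, -0.001, -1.0]]
ft_force: [0.1, 1.1, -2.3]
grip_width: 0.0482
p [0.5929 0.2036 0.2194] turn deg [-8.000e-02  1.000e-02  1.119e+01] units [-1.000e-02  1.000e-03  1.398e+00] shift units now-axes [-2.869  7.101 -0.03 ] after-turn axes [-1.437  7.522 -0.02 ] t 19.0 F [ 0.1  1.1 -2.3] w 0.0482
```

View pics/s8.png

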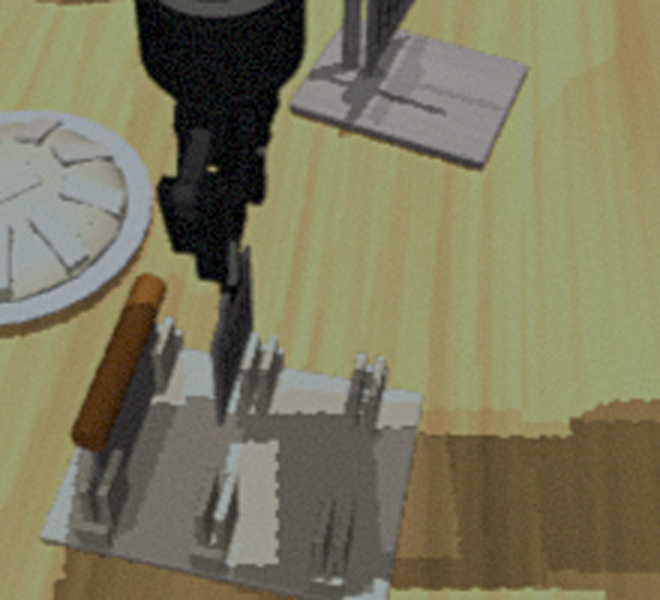

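The narrow turner is out of its slot and hangs straight; the scraper still stands. Carrying it to the tip.

```bash
python3 -m pendant '[40,0,0,0,0,0,0.35, 40,0,0,0,0,0,0.35, 40,0,0,0,0,0,0.35, 40,0,0,0,0,0,0.35, 40,-0.1,0,0,0,0,0, 40,-0.2,0,0,0,0,0, 40,-0.28,0,0,0,0,0, 40,-0.28,0,0,0,0,0, 40,-0.28,0,0,0,0,0, 40,-0.2,0,0,0,0,0, 40,-0.1,0,0,0,0,0,40,0,0,0,0,0,0]' && python3 -m pendant '[40,0,0.2,0,0,0,0, 40,0,0.5,0,0,0,0, 40,0,0.7,0,0,0,0, 40,0,0.7,0,0,0,0, 40,0,0.7,0,0,0,0, 40,0,0.7,0,0,0,0, 40,0,0.7,0,0,0,0, 40,0,0.7,0,0,0,0, 40,0,0.7,0,0,0,0, 40,0,0.7,0,0,0,0, 40,0,0.6,0,0,0,0, 40,0,0.4,0,0,0,0]' && python3 -m pendant '[40,0,0.2,0,0,0,0, 40,0,0,0,0,0,0, 40,0,0,0,0,0,0]'
python3 - <<'E'
from h import *
go((.416,-.136,.2204),-16.7)
from rig import get_image
d=get_image("side"); np.savez("pics/side9.npz",**d)
a=d["frame"][80:260,280:480,::-1];cv2.imwrite("pics/s9.png",cv2.resize(a,None,fx=3,fy=3,interpolation=2))
w=cloud(load("pics/side9.npz"))
a=np.radians(-16.7);ex=np.array([np.cos(a),np.sin(a)]);ey=np.array([-ex[1],ex[0]])
X=(w[...,:2]-[.509,-.164])@ex;Y=(w[...,:2]-[.509,-.164])@ey
for nm,lo,hi in(("narrow",-.14,-.065),("wide",-.01,.045)):
  for z in(.06,.08,.10,.12,.14,.16,.18,.2,.22,.235):
    m=(X>lo)&(X<hi)&(abs(Y)<.1)&(w[...,2]>z)&(w[...,2]<z+.02)
    if m.sum()>3: print(nm,z,m.sum(),(np.percentile(X[m],[5,50,95])*1e3).round(1),(Y[m].min()*1e3).round(1),(Y[m].max()*1e3).round(1),w[m][:,2].min().round(3),w[m][:,2].max().round(3))
E
```

```text
time_s: 20.25
position: [0.5235, 0.2246, 0.2197]
tool_rot: [[0.958, -0.287, 0.0], [-0.287, -0.958, 0.001], [-0.0, -0.002, -1.0]]
ft_force: [0.8, -0.1, -2.1]
grip_width: 0.0483
time_s: 21.45
position: [0.4182, -0.1277, 0.219]
tool_rot: [[0.957, -0.289, 0.0], [-0.289, -0.957, 0.001], [0.0, -0.001, -1.0]]
ft_force: [1.5, 1.2, -1.4]
grip_width: 0.0483
time_s: 21.75
position: [0.4162, -0.1345, 0.2189]
tool_rot: [[0.958, -0.288, 0.0], [-0.288, -0.958, 0.002], [-0.0, -0.002, -1.0]]
ft_force: [0.5, -0.3, -1.8]
grip_width: 0.0483
p [ 0.4162 -0.1345  0.2189] turn deg [-0.1   0.01 -0.02] units [-0.012  0.002 -0.002] shift units now-axes [ 0.005  0.03  -0.03 ] after-turn axes [ 0.005  0.03  -0.03 ] t 21.75 F [ 0.5 -0.3 -1.8] w 0.0483
narrow 0.1 42 [-99.4 -98.9 -95.8] -32.7 37.0 0.102 0.119
narrow 0.12 50 [-99.6 -99.  -96. ] -33.0 39.0 0.12 0.14
narrow 0.14 54 [-99.5 -99.  -96.1] -33.0 38.5 0.14 0.159
narrow 0.16 58 [-99.2 -98.5 -95.4] -32.9 38.5 0.16 0.18
narrow 0.18 43 [-100.9  -98.4  -93.6] -5.8 20.8 0.18 0.199
narrow 0.2 11 [-100.   -98.2  -94. ] 5.2 27.2 0.2 0.219
narrow 0.22 89 [-109.9 -104.2  -89.9] -26.2 40.0 0.221 0.24
narrow 0.235 115 [-110.1 -104.   -89.8] -27.8 41.8 0.235 0.255
wide 0.06 106 [16.7 17.5 18.5] -59.4 58.4 0.06 0.08
wide 0.08 105 [16.7 17.5 19. ] -63.1 58.6 0.08 0.1
wide 0.1 118 [16.8 17.5 20. ] -58.9 58.9 0.1 0.12
wide 0.12 121 [16.9 17.7 20.7] -61.0 59.9 0.12 0.14
wide 0.14 110 [16.1 17.7 20.4] -60.9 57.6 0.14 0.16
wide 0.16 58 [15.4 17.9 22.6] -31.7 31.3 0.16 0.18
wide 0.18 71 [14.5 17.4 22.9] -20.7 25.8 0.183 0.2
wide 0.2 57 [14.8 18.4 22.5] -21.0 25.8 0.2 0.22
wide 0.22 129 [-5.1 16.  41.3] -21.8 27.9 0.22 0.24
wide 0.235 70 [-2.8 17.6 35.9] -13.2 19.1 0.235 0.246
```

View pics/s9.png

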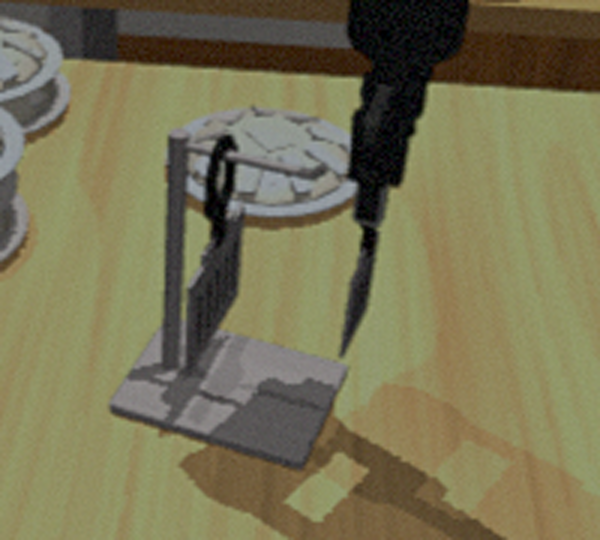

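```bash
python3 -m pendant '[40,0,0.04,-0.03,0,0,0, 40,0.1,0,0,0,0,0, 40,0.15,0,0,0,0,0, 40,0.15,0,0,0,0,0, 40,0.15,0,0,0,0,0, 40,0.15,0,0,0,0,0, 40,0.15,0,0,0,0,0, 40,0.15,0,0,0,0,0, 40,0.1,0,0,0,0,0, 40,0,0,0,0,0,0]'; python3 -m pendant '[40,0.1,0,0,0,0,0, 40,0.15,0,0,0,0,0, 40,0.1,0,0,0,0,0, 40,0.05,0,0,0,0,0, 40,0,0,0,0,0,0, 40,0,0,0,0,0,0]'
python3 - <<'E'
from h import *
go((.509-.022*.958,-.164+.022*.287,.193),-16.7)
from rig import get_image
d=get_image("side"); np.savez("pics/side10.npz",**d)
a=d["frame"][80:260,280:480,::-1];cv2.imwrite("pics/s10.png",cv2.resize(a,None,fx=3,fy=3,interpolation=2))
E
```

```text
time_s: 22.8
position: [0.4688, -0.1528, 0.2203]
tool_rot: [[0.958, -0.287, 0.0], [-0.287, -0.958, 0.001], [-0.0, -0.001, -1.0]]
ft_force: [-0.2, 0.1, -1.9]
grip_width: 0.0481
time_s: 23.4
position: [0.4873, -0.1583, 0.2204]
tool_rot: [[0.958, -0.288, 0.0], [-0.288, -0.958, 0.002], [-0.0, -0.002, -1.0]]
ft_force: [-0.3, 0.3, -2.1]
grip_width: 0.0485
p [ 0.4873 -0.1583  0.2204] turn deg [-0.09  0.03 -0.01] units [-0.011  0.003 -0.001] shift units now-axes [ 0.008 -0.014  0.547] after-turn axes [ 0.008 -0.014  0.547] t 23.4 F [-0.3  0.3 -2.1] w 0.0485
```

View pics/s10.png

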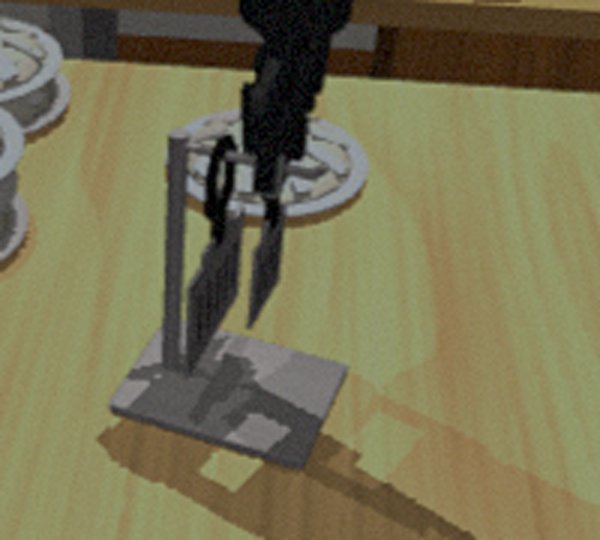

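The narrow loop is around the arm, in front of the wide one (arm tip visible right of the fingers at ~320,165). Lowering until contact.

```bash
python3 -m pendant '[40,0,0,0.1,0,0,0, 40,0,0,0.1,0,0,0, 40,0,0,0.1,0,0,0, 40,0,0,0.1,0,0,0, 40,0,0,0.08,0,0,0, 40,0,0,0.04,0,0,0, 40,0,0,0,0,0,0, 40,0,0,0,0,0,0]'; python3 -m pendant '[40,0,0,0.03,0,0,0, 40,0,0,0,0,0,0]'; python3 -m pendant '[40,0,0,0.03,0,0,0, 40,0,0,0,0,0,0]'
```

```text
time_s: 24.25
position: [0.4875, -0.1583, 0.1945]
tool_rot: [[0.958, -0.287, 0.0], [-0.287, -0.958, 0.001], [0.0, -0.001, -1.0]]
ft_force: [0.3, -0.0, -1.2]
grip_width: 0.0484
time_s: 24.45
position: [0.4875, -0.1583, 0.193]
tool_rot: [[0.958, -0.288, 0.001], [-0.288, -0.958, 0.001], [0.0, -0.001, -1.0]]
ft_force: [0.5, 0.1, -1.4]
grip_width: 0.0484
time_s: 24.65
position: [0.4877, -0.1585, 0.1924]
tool_rot: [[0.958, -0.288, 0.002], [-0.288, -0.958, 0.0], [0.002, -0.001, -1.0]]
ft_force: [-1.9, 0.3, 6.1]
grip_width: 0.0484
```

Contact came at the expected height. I'll ease off slightly, open and retreat.

```bash
python3 -m pendant '[40,0,0,-0.02,0,0,0, 40,0,0,0,0,0,0, 52,0,0,0,0,0,0, 56,0,0,0,0,0,0, 60,0,0,0,0,0,0, 66,0,0,0,0,0,0, 75,0,0,0,0,0,0, 84,0,0,0,0,0,0, 84,0,0,0,0,0,0, 84,0,0,0,0,0,0, 84,0,0,0,0,0,0]' 30; python3 -m pendant '[84,0,0,-0.2,0,0,0, 84,0,0,-0.3,0,0,0, 84,0,0,-0.4,0,0,0, 84,0,0,-0.4,0,0,0, 84,0,0,-0.4,0,0,0, 84,0,0,-0.4,0,0,0, 84,0,0,-0.4,0,0,0, 84,0,0,-0.2,0,0,0, 84,0,0,0,0,0,0]'
python3 -m pendant '[84,-0.3,0,0,0,0,0, 84,-0.5,0,0,0,0,0, 84,-0.5,0,0,0,0,0, 84,-0.3,0,0,0,0,0, 84,0,0,0,0,0,0, 84,0,0,0,0,0,0, 84,0,0,0,0,0,0, 84,0,0,0,0,0,0, 84,0,0,0,0,0,0, 84,0,0,0,0,0,0, 84,0,0,0,0,0,0]'
python3 - <<'E'
from h import *
from rig import get_image
d=get_image("side"); np.savez("pics/side11.npz",**d)
a=d["frame"][80:380,220:480,::-1];cv2.imwrite("pics/s11.png",cv2.resize(a,None,fx=2,fy=2,interpolation=2))
w=cloud(load("pics/side11.npz"))
a=np.radians(-16.7);ex=np.array([np.cos(a),np.sin(a)]);ey=np.array([-ex[1],ex[0]])
X=(w[...,:2]-[.509,-.164])@ex;Y=(w[...,:2]-[.509,-.164])@ey
for nm,lo,hi in(("narrow",-.06,-.003),("wide",-.0,.045)):
  for z in(.04,.06,.08,.10,.12,.14,.16,.18,.2,.24):
    m=(X>lo)&(X<hi)&(abs(Y)<.1)&(w[...,2]>z)&(w[...,2]<z+.02)
    if m.sum()>3: print(nm,z,m.sum(),(np.percentile(X[m],[5,50,95])*1e3).round(1),(Y[m].min()*1e3).round(1),(Y[m].max()*1e3).round(1),w[m][:,2].min().round(3),w[m][:,2].max().round(3))
E
```

```text
time_s: 25.75
position: [0.4874, -0.1583, 0.1924]
tool_rot: [[0.958, -0.288, 0.0], [-0.288, -0.958, 0.001], [-0.0, -0.001, -1.0]]
ft_force: [0.1, -1.5, -0.3]
grip_width: 0.0839
time_s: 26.65
position: [0.4876, -0.1586, 0.3288]
tool_rot: [[0.958, -0.287, 0.003], [-0.287, -0.958, -0.0], [0.003, -0.001, -1.0]]
ft_force: [0.5, 0.3, -0.6]
grip_width: 0.0838
time_s: 27.75
position: [0.4109, -0.1355, 0.3274]
tool_rot: [[0.958, -0.287, 0.0], [-0.287, -0.958, 0.002], [-0.0, -0.001, -1.0]]
ft_force: [-0.1, -0.7, 0.3]
grip_width: 0.0842
narrow 0.06 8 [-23.9 -23.5 -22.4] -29.8 36.0 0.076 0.079
narrow 0.08 63 [-24.3 -23.6 -20.8] -32.9 37.5 0.08 0.1
narrow 0.1 62 [-24.4 -23.6 -20.6] -28.1 37.0 0.1 0.12
narrow 0.12 70 [-24.3 -23.6 -21.3] -33.3 37.9 0.12 0.14
narrow 0.14 62 [-25.1 -23.5 -20.3] -33.2 36.0 0.14 0.159
narrow 0.16 44 [-25.8 -23.6 -18.5] -9.3 20.0 0.16 0.18
narrow 0.18 63 [-26.6 -24.2 -19.3] -19.3 25.3 0.18 0.2
narrow 0.2 64 [-26.2 -22.7 -17.6] -21.5 25.8 0.2 0.219
narrow 0.24 38 [-57.9 -23.9 -18.4] -12.8 13.8 0.24 0.246
wide 0.04 16 [17.1 17.8 21.2] -53.0 56.8 0.055 0.06
wide 0.06 105 [16.9 17.6 18.7] -58.5 60.2 0.06 0.08
wide 0.08 107 [16.6 17.5 19.5] -61.8 58.1 0.081 0.1
wide 0.1 112 [16.5 17.4 19.5] -59.0 58.3 0.1 0.12
wide 0.12 127 [16.9 17.6 20. ] -61.9 59.4 0.12 0.14
wide 0.14 115 [15.9 17.7 20.6] -61.2 59.1 0.14 0.16
wide 0.16 54 [15.4 17.9 22.4] -33.2 31.3 0.16 0.179
wide 0.18 71 [14.5 17.6 23.3] -20.6 24.6 0.181 0.2
wide 0.2 55 [14.9 18.2 22.3] -19.3 25.4 0.2 0.219
wide 0.24 32 [14.6 17.8 22.6] -12.5 17.2 0.24 0.246
```

View pics/s11.png

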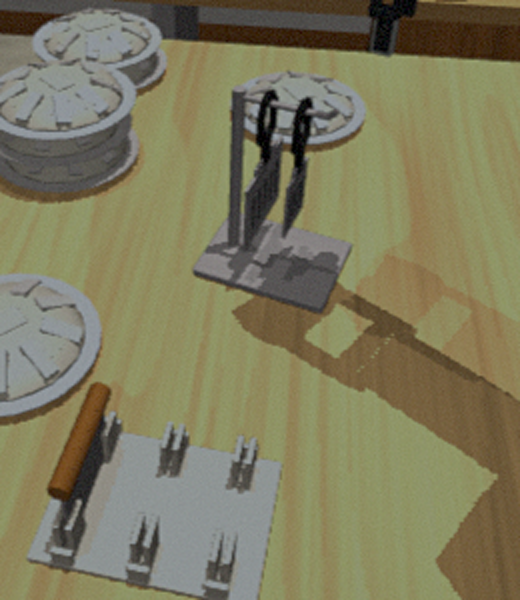

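Both turners hang vertically from the arm: wide at crop px 265,150, narrow in front of it at 300,150, and the tip beyond at 328,110. The scraper still stands in the rack at (80,440), and the gripper is clear. Handing in.

Run:
```python
from rig import *
print(close_job())
```

```text
the job is handed in; nothing more can be done
None
```

Both turners now hang by their loops from the hook arm, the wide one first, nearer the post, and the narrow one in front of it. I handed the job in at about 28 s of the 69 s allowed.

- **Turners:** In the last depth check the wide turner hung about 19 mm to the post side of the arm's middle. The narrow one hung about 22 mm to the tip side, short of the upturned tip. Both were vertical, about 40 mm apart, and touching neither each other nor the stand's base.
- **Scraper:** It is still standing in its slot of the rack.
- **Robot:** It is clear of everything. The highest wrist force I read was about 12 N, when the wide loop was set on the arm.
- **Checks:** No final check failed. The top camera reads heights 2–3 mm higher than the side camera, about its calibration limit. The closed grip read 48 mm on the 50 mm loops. Neither mattered, because both loops touched the arm at the predicted height.

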